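# Gauge the gap under a sprung hold-down bar

## Robot

A 7-joint arm with a two-finger parallel gripper is mounted at the origin on a cart in front of the work surface, level with it; the furniture and walls round the work are solid. World frame = base frame: x ahead of the robot, y to its left, z up, the work surface at z = 0. Lengths are in m, angles in rad, forces in N, time in s.
With the tool pointing down it reaches from about 0.375 to 0.925 m from the base axis. Payload 3.1 kg.
Tool frame: the origin (TCP) lies between the finger pads; the fingertips stand 19 mm ahead of it and the grasp point (between the pads) is the TCP; z points along the fingers, y is the direction in which the jaws open and shut (so a half turn about z gives the same grasp; the last joint's range is limited). The gripper opens to 85 mm and grips with 20 to 120 N. Pads are 22 mm wide; open, the fingers measure 114 mm over their backs; the gripper's body (76 mm by 85 mm) begins 54 mm behind the grasp point. The pads swing forward as they close: fully open they stand 13 mm farther back than shut.
Start: joints at [1.047, 0.383, 0.044, 1.598, -0.018, 1.161, -0.05], TCP at [0.269, -0.592, 0.216] pointing down, gripper open.
Joint ranges: [-2.61, 2.61], [-0.41, 2.15], [-1.48, 1.57], [0, 2.5], [-1.57, 4.71], [0.05, 1.97], [-2.85, 2.85]. Speed limits (rad/s): [2.79, 2.79, 3.14, 3.14, 3.14, 3.14, 3.14].

## Interface

Orientations are given as a unit quaternion [x, y, z, w].
In Python, from bench import move_ptp, movel, move_j, move_gripper, pause, inverse_kinematics, read_camera, camera_params, MotionError, sign_off, look_for, tip_of, read_time_s, read_qpos, read_joint_vel, read_effort, read_eef_pos, read_tcp_rot, read_ft_force, read_ft_torque, read_finger_gap gives the robot as it stands. Calls block until the motion is done:
- move_ptp(position, orientation): joint-space move of the TCP to a pose.
- movel(position, orientation=None, speed=0.15): straight line of the TCP; orientation=None keeps the orientation; speed is the mean speed in m/s.
- move_j(angles): joint-space move.
- move_gripper(opening, effort=None): finger opening in m; effort is the grip in N (None keeps the last); returns when the fingers have stopped.
- pause(seconds).
- inverse_kinematics(position, orientation): joint angles nearest the present ones, or None.
- read_camera(name): name is "scene" or "top"; returns the picture (384x512x3 uint8, red, green, blue); there is no depth.
- camera_params(name): a dict with "K" (3x3 intrinsics, pixels), "dist_coeffs" ([k1, k2, p1, p2, k3] as OpenCV has them; the pictures are not rectified), "camera_from_world" (4x4, takes a point from world to camera coordinates). Camera axes: x right, y down, z forward; pixel columns grow to the right and rows downward; lengths in m; the calibration is good to about 2 mm. A picture is of the moment at which its call begins. camera_params takes no time and is no camera call.
A pose or a line that the arm cannot do raises MotionError and nothing moves.
- sign_off(): hands the job in, once; it reports no verdict.
Trained networks look in the newest picture that a camera, given by its name, has taken for a name from the list of things; names that differ only in an ending like _2 or _b are one class to them, and where a whole thing is asked for, a point or a joint stands for the part that bears it (a point fixed in the world has none). Each returns a list of dicts, best first, with "confidence" (0 to 1); they miss things now and then, are a little off and sometimes report something else, mostly with a low value. They report only what shows in the picture. A call takes as long as a camera call.
- look_for(camera, name): "at" ([column, row] in pixels, amid what is visible of it).
- tip_of(camera, name): "at" ([column, row] in pixels: a listed point, or the origin of a listed thing).
Readings, each from a call of its own:
- read_time_s(): time.
- read_qpos(): joint angles.
- read_joint_vel(): joint speeds.
- read_effort(): joint torques, N m.
- read_eef_pos(): TCP position.
- read_tcp_rot(): TCP orientation.
- read_ft_force(): force on the tool from outside, world axes, zero at the start.
- read_ft_torque(): the same for the moment, N m.
- read_finger_gap(): finger opening in m.
Only numpy, scipy, OpenCV 4.12 (cv2) and the standard library are available. Lean on these libraries where they do the work, as an engineer would, in place of code of your own. Each camera call takes 0.05 s, during which the arm holds its last target. There are 200 camera calls.

## Task

Check the gap under the sprung hold-down bar with the thicker (and wider) of the two steel feeler gauges, the one that lifts the bar a little and drags (the thinner would pass under without touching). Hold it by its black upright grip and slide it, lying flat on the table, straight in between the two pillars from the robot's side until its nose comes out beyond the far side of the bar, then let go and leave it in the gap. Leave the thinner gauge where it lies.

Things in the scene. Friction and masses are not known exactly. Their poses are not given: they have to be found in the camera images.
- thick_gauge_grip (a point): Right gauge, loose, 0.2 kg: flat steel leaf 15 mm thick, 32 wide, lying on the table, black upright grip at its rear. Point: on the grip's axis, 40 mm above the underside. Grip 32 mm (x) x 18 mm (y), top 60 mm above the underside: pinch it from above across the 18 mm (along y). Leaf runs to +x; nose 125 mm ahead of the point, its last 36 mm tapering on top to 5 mm thick. z is up.
- thin_gauge_grip (a point): The wrong gauge, loose: same grip, length and axes, and the same point 40 mm above its underside, but its leaf is only 7 mm thick and 19 mm wide. Stays where it lies.
- hold_down: Hold-down fixed to the table: aluminium bar 36 mm (x) x 144 (y) x 16 on two steel pillars 58 mm tall at y = -56 and +56 mm, 80 mm clear between their feet. Origin on the table under the bar's centre; +x points through the gap, away from the robot. The gap's floor is the table; bar faces at x = -18 and +18 mm; its underside rests 11 mm above the table.
- bar (a joint): Lift of the bar in m: 0 at rest (gap 11 mm), 0.004 with the 15 mm leaf fully under it, at most 0.012. Springs and weight press it down with about 4 N at 4 mm, so the leaf slides in with a drag of some 2 to 8 N.

How it is judged:
On the way:
1. the thick gauge, held by the gripper, is under the bar and lifts it, so that it drags (value of joint bar above 0.002 m and contact force between thick_gauge and bar above 0.5 N and contact force between the fingers and thick_gauge above 0.5 N), for 0.1 s.
At the end, for the whole second after the job is handed in: The thick gauge lies flat (within 7 degrees) and at rest in the gap, pushed in from the robot's side, its grip point less than 109 mm short of the bar's middle (so that its nose has reached the bar's far face), pointing through the gap within 17 degrees, and its leaf holds the bar up by 3 to 6 mm (value of joint bar between 0.003 and 0.006 m and x of thick_gauge_grip in the frame of hold_down between -0.109 and 0 m and angle between the x axis of thick_gauge_grip and the x axis of hold_down, either way round below 0.3 rad and angle between thick_gauge_grip's own z axis and vertical below 0.12 rad and linear speed of thick_gauge below 0.02 m/s); the robot touches nothing.
It fails at once if the thin gauge is moved by more than 25 mm (distance of thin_gauge_grip from where it was at the start of the episode above 0.025 m).
It also fails if it takes over 43 s, if anything falls off the work surface, if the arm or the gripper's body presses on something with over 40 N, if the wrist force passes 120 N, or if a joint passes its speed limit or range.

## Working session

There is one attempt and no reset: what is moved stays moved. The work goes in short steps, each a Python script; the robot and the scene stay as the last script left them, time stands still between calls to the robot, and variables do not carry over. Pictures are saved under pics/ and viewed, about 8 in all and at most 12, crops included, and the job is handed in when it is done.

```bash
ls; mkdir -p pics
cat > h.py <<'E'
import numpy as np, cv2
from bench import *
def ray(c,px):
    p=camera_params(c);K=np.array(p["K"]);d=np.array(p["dist_coeffs"]);T=np.array(p["camera_from_world"])
    u=cv2.undistortPoints(np.array([[px]],float),K,d)[0,0]
    R=T[:3,:3];return -R.T@T[:3,3],R.T@np.array([u[0],u[1],1.])
def at_z(c,px,z):
    o,v=ray(c,px);return o+v*(z-o[2])/v[2]
def tri(px):
    A=np.zeros((3,3));b=np.zeros(3)
    for c,q in px.items():
        o,v=ray(c,q);v/=np.linalg.norm(v);M=np.eye(3)-np.outer(v,v);A+=M;b+=M@o
    return np.linalg.solve(A,b)
def save(c,n,box=None,s=1):
    im=read_camera(c)
    if box: im=im[box[1]:box[3],box[0]:box[2]]
    im=cv2.resize(im,None,fx=s,fy=s,interpolation=cv2.INTER_CUBIC)
    cv2.imwrite(f"pics/{n}.png",im[:,:,::-1])
def proj(c,P):
    p=camera_params(c);T=np.array(p["camera_from_world"])
    return cv2.projectPoints(np.array(P,float).reshape(-1,3),cv2.Rodrigues(T[:3,:3])[0],T[:3,3],np.array(p["K"]),np.array(p["dist_coeffs"]))[0][:,0]
E
python3 - <<'E'
from h import *
np.set_printoptions(precision=4,suppress=True)
save("scene","s0",s=1.5);save("top","t0",s=1.5)
for n,z in [("thick_gauge_grip",.04),("thin_gauge_grip",.04),("hold_down",0)]:
    for c in("scene","top"):
        for r in tip_of(c,n)[:3]: print(n,c,r,at_z(c,r["at"],z))
print(read_time_s(),read_tcp_rot(),read_eef_pos(),read_finger_gap())
E
```

```text
pics
thick_gauge_grip scene {'at': [193.2, 202.6], 'confidence': 0.96} [0.6452 0.171  0.04  ]
thick_gauge_grip top {'at': [211.4, 167.6], 'confidence': 0.75} [0.6499 0.1798 0.04  ]
thin_gauge_grip scene {'at': [256.0, 238.8], 'confidence': 0.7} [0.4386 0.1389 0.04  ]
thin_gauge_grip top {'at': [229.3, 252.5], 'confidence': 0.97} [0.4397 0.138  0.04  ]
hold_down scene {'at': [284.9, 181.3], 'confidence': 0.96} [ 0.6517 -0.1271  0.    ]
hold_down scene {'at': [251.9, 237.9], 'confidence': 0.72} [0.49   0.1118 0.    ]
hold_down top {'at': [333.9, 166.7], 'confidence': 0.7} [ 0.6515 -0.1334  0.    ]
0.4 [ 0.9774  0.2113 -0.     -0.0002] [ 0.2684 -0.5918  0.2156] 0.08495604299008545
```

View pics/s0.png

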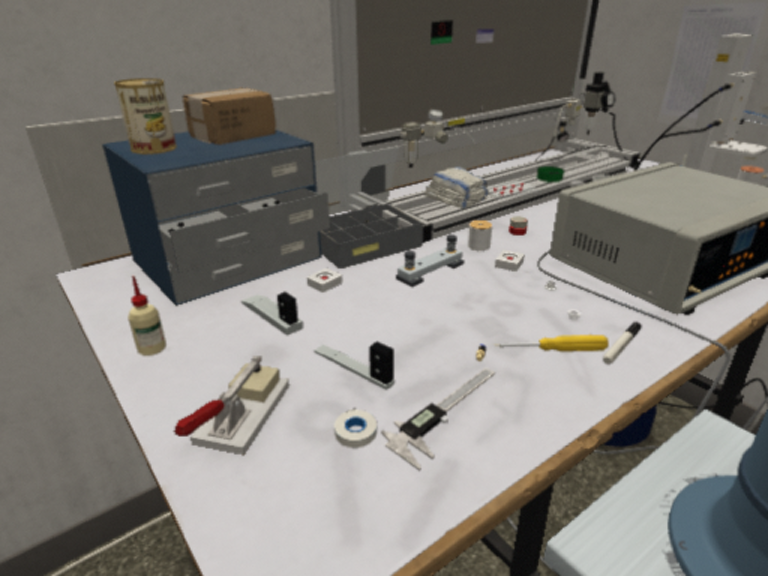

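View pics/t0.png

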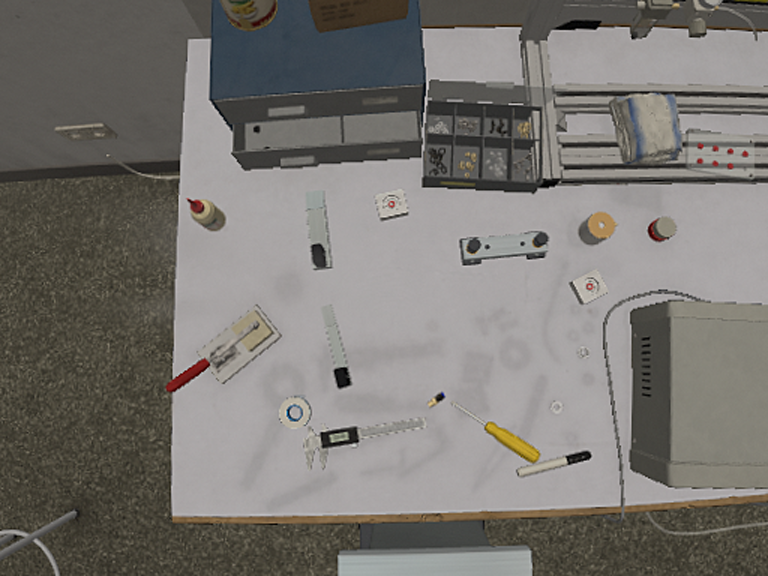

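The far gauge, at (318,255) in the top view, is the wide, thick one. The thin one is at (342,375) and the hold-down at (505,247). I'll zoom in to get directions.

Run:
```python
from h import *
a=read_camera("top")[118:190,190:375];b=read_camera("scene")[150:225,150:335]
im=np.vstack([cv2.resize(x,None,fx=4,fy=4,interpolation=cv2.INTER_CUBIC) for x in(a,b)])
cv2.imwrite("pics/z0.png",im[:,:,::-1])
```

```text
(no output)
```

View pics/z0.png

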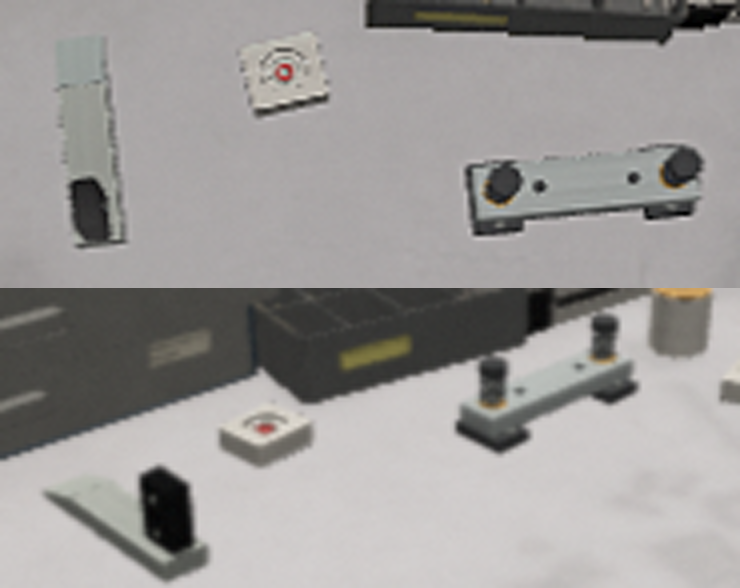

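Run:
```python
from h import *
np.set_printoptions(precision=4,suppress=True)
t=lambda u,v:(190+u/4-.4,118+v/4-.4)
s=lambda u,v:(150+u/4-.4,150+(v-300+12)/4-.4)
Z=lambda u,v,z:at_z("top",t(u,v),z)
print("nose",Z(57,38,.005),Z(104,37,.005),"crease",Z(57,86,.015),Z(108,86,.015),"rear R",Z(126,242,.0), Z(75,244,.0))
print("griptop rear",Z(76,240,.03),Z(108,240,.03),"top",Z(72,180,.06),Z(104,180,.06))
a,b=Z(503,184,.058),Z(682,166,.058);print("pillar tops",a,b,np.linalg.norm(a-b),(a+b)/2,np.arctan2(-(a-b)[0],(a-b)[1]))
a,b=(at_z("scene",s(*q),.058) for q in((492,362),(604,319)));print("scene",a,b,np.linalg.norm(a-b),(a+b)/2,np.arctan2(-(a-b)[0],(a-b)[1]))
print("bar",Z(470,163,.027),Z(480,220,.027),Z(640,208,.027),Z(700,203,.027))
print("grip tri",tri({"scene":(193.2,202.6),"top":(211.4,167.6)}),"hd tri",tri({"scene":(284.9,181.3),"top":(333.9,166.7)}))
```

```text
nose [0.7684 0.2051 0.005 ] [0.7679 0.1737 0.005 ] crease [0.7321 0.2033 0.015 ] [0.7309 0.1698 0.015 ] rear R [0.6301 0.1608 0.    ] [0.6298 0.1942 0.    ]
griptop rear [0.6266 0.1886 0.03  ] [0.626  0.1684 0.03  ] top [0.6582 0.186  0.06  ] [0.6576 0.1664 0.06  ]
pillar tops [ 0.6481 -0.0767  0.058 ] [ 0.6563 -0.1872  0.058 ] 0.11082441697824064 [ 0.6522 -0.132   0.058 ] 0.07454321232475529
scene [ 0.6484 -0.0771  0.058 ] [ 0.6549 -0.188   0.058 ] 0.11110118671663151 [ 0.6517 -0.1325  0.058 ] 0.05787636786494607
bar [ 0.6693 -0.0612  0.027 ] [ 0.6323 -0.0657  0.027 ] [ 0.6372 -0.1673  0.027 ] [ 0.6394 -0.2058  0.027 ]
grip tri [0.6466 0.1755 0.042 ] hd tri [ 0.6537 -0.1322 -0.0025]
```

```bash
cat >> h.py <<'E'
G=np.array([.645,.177]);GY=.085;H=np.array([.652,-.132]);HY=.066
q=lambda yaw:[np.cos(yaw/2),np.sin(yaw/2),0,0]
def hl(x,z,y=0):
    c,s=np.cos(HY),np.sin(HY);return [H[0]+c*x-s*y,H[1]+s*x+c*y,z]
E
python3 - <<'E'
from h import *
np.set_printoptions(precision=4,suppress=True)
for p,y in[((*G,.042),GY),(hl(-.18,.042),HY),(hl(-.08,.042),HY)]: print(inverse_kinematics(list(p),q(y)))
p=read_eef_pos();movel([p[0],p[1],.33],speed=.3)
move_ptp([.5,.1,.3],q(GY)); move_gripper(.06)
move_ptp([*G,.13],q(GY));print(read_eef_pos(),read_time_s())
a=read_camera("top")[118:190,190:375];b=read_camera("scene")[130:225,150:335]
im=np.vstack([cv2.resize(x,None,fx=3.5,fy=3.5,interpolation=cv2.INTER_CUBIC) for x in(a,b)])
cv2.imwrite("pics/z1.png",im[:,:,::-1])
E
```

```text
[ 0.0964  0.6825 -0.5783  1.6396  0.437   0.9518 -2.1229]
[ 0.4172  0.3457 -0.2302  2.0857  0.1173  0.722  -1.3928]
[ 0.3388  0.4891 -0.2107  1.8616  0.1368  0.8047 -1.4478]
[0.6453 0.1769 0.1309] 4.9333
```

View pics/z1.png

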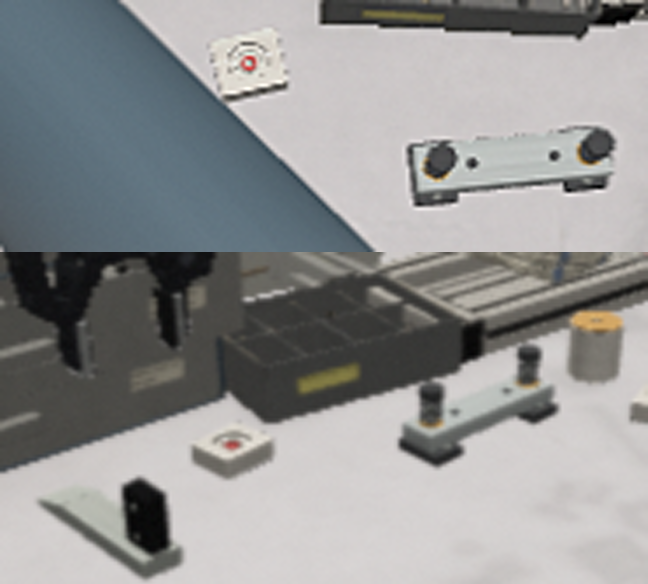

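The open jaws straddle the grip, so I'm going down to grasp.

Run:
```python
from h import *
np.set_printoptions(precision=4,suppress=True)
movel([*G,.044],q(GY),speed=.1);print(read_eef_pos(),read_ft_force())
move_gripper(0.0,50);print(read_finger_gap(),read_ft_force(),read_eef_pos())
movel([*G,.14],q(GY),speed=.12);print(read_finger_gap(),read_time_s(),read_ft_force())
save("scene","g1",(130,110,330,230),4)
```

```text
[0.6457 0.1775 0.0448] [ 0.8858  0.2702 -0.6969]
0.00029739723645990046 [-0.1187 -0.0764  3.6294] [0.6455 0.1772 0.0448]
-0.0002518724845972695 7.5833 [-0.202  -0.0609  0.1733]
```

View pics/g1.png

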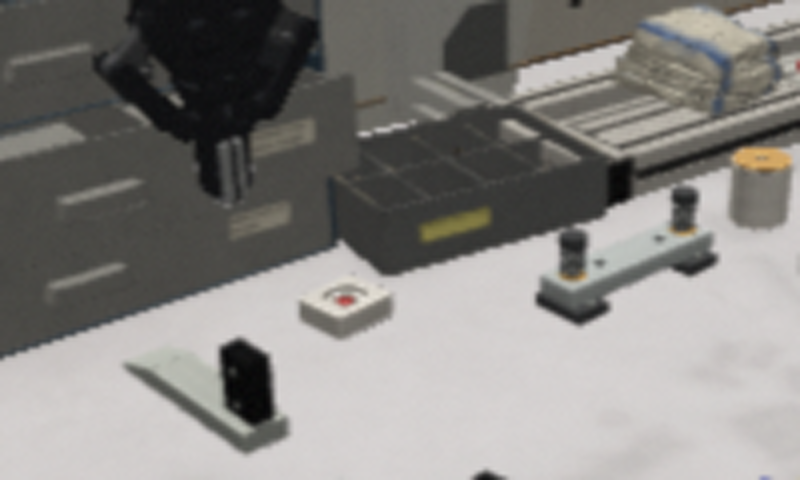

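The jaws closed fully and missed the grip: in this crop the gauge still stands at (245,400). I'll compare the projected positions.

Run:
```python
from h import *
np.set_printoptions(precision=4,suppress=True)
print(read_eef_pos(),read_tcp_rot())
f=lambda P:(proj("scene",P)-[130,110])*4
print("tip,tcp",f([[.6455,.177,.121],[.6455,.177,.14]]))
c,s=np.cos(GY),np.sin(GY)
L=lambda x,y,z:[G[0]+c*x-s*y,G[1]+s*x+c*y,z]
print("grip top corners",f([L(-.016,-.009,.06),L(-.016,.009,.06),L(.016,.009,.06),L(.016,-.009,.06)]))
print("nose",f([L(.125,.016,.005),L(.125,-.016,.005)]))
for n in("thick_gauge_grip","thin_gauge_grip"):
    print(n,[(r,at_z("scene",r["at"],.04)) for r in tip_of("scene",n)[:3]])
print("img top corners->", [at_z("scene",(130+u/4-.4,110+v/4-.4),.06) for u,v in((222,345),(238,338),(270,352),(252,362))])
print("base rear corner", [at_z("scene",(130+u/4-.4,110+v/4-.4),.0) for u,v in((247,450),(288,435))], at_z("scene",(130+126/4,110+365/4),.005))
```

```text
[0.6441 0.1764 0.1386] [ 0.9991  0.0425 -0.0012  0.0004]
tip,tcp [[230.1234 251.0701]
 [226.7442 220.6483]]
grip top corners [[268.9545 349.3584]
 [242.7536 359.9005]
 [212.9944 339.7807]
 [238.9427 329.7439]]
nose [[123.3305 355.8423]
 [166.4381 339.5549]]
thick_gauge_grip [({'at': [192.8, 201.7], 'confidence': 0.73}, array([0.6495, 0.1698, 0.04  ]))]
thin_gauge_grip [({'at': [255.5, 238.0], 'confidence': 0.67}, array([0.4414, 0.1381, 0.04  ]))]
img top corners-> [array([0.6536, 0.1859, 0.06  ]), array([0.6553, 0.1744, 0.06  ]), array([0.6289, 0.1675, 0.06  ]), array([0.6251, 0.1814, 0.06  ])]
base rear corner [array([0.6289, 0.1888, 0.    ]), array([0.6282, 0.1614, 0.    ])] [0.756  0.2071 0.005 ]
```

The fingertips appear about 34 mm higher in the picture than the reported TCP implies. The 3.6 N on closing fits tips that just skimmed the top of the grip. I'll step down with force monitoring and look before closing.

Run:
```python
from h import *
np.set_printoptions(precision=4,suppress=True)
move_gripper(.05)
movel([*G,.045],q(GY),speed=.15);f0=read_ft_force()
for z in np.arange(.04,.011,-.005):
    movel([*G,z],q(GY),speed=.04);f=read_ft_force();print(round(z,3),read_eef_pos(),f-f0,read_time_s())
    if np.linalg.norm(f-f0)>4: break
save("scene","g2",(150,140,250,215),7)
```

```text
0.04 [0.6454 0.177  0.0406] [-1.017   1.0713 -0.1254] 9.325
0.035 [0.6446 0.1768 0.0346] [-0.4962 -0.1146 -0.4224] 9.6
0.03 [0.6446 0.1768 0.0295] [-0.0556  0.4353  0.586 ] 9.875
0.025 [0.6446 0.1768 0.0245] [-1.8475  0.4233 -0.4063] 10.15
0.02 [0.6446 0.1768 0.0195] [-0.6339  1.2882 -0.6201] 10.425
0.015 [0.6446 0.1768 0.0145] [-0.5348  0.0017  0.8456] 10.7
```

View pics/g2.png

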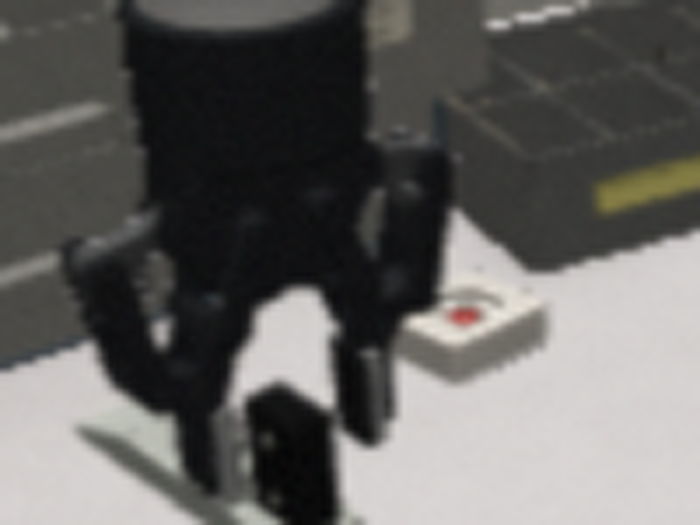

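Confirmed: the real tool sits about 34 mm higher than reported. The jaws now straddle the grip, with the left tip at (215,490), the right tip at (370,440) and the grip at (290,450). I'll go slightly lower, close and lift.

Run:
```python
from h import *
np.set_printoptions(precision=4,suppress=True)
for z in(.03,.038): print(z,at_z("scene",(150+215/7-.4,140+490/7-.4),z),at_z("scene",(150+370/7-.4,140+440/7-.4),z))
movel([*G,.010],q(GY),speed=.04)
move_gripper(0.0,60);print(read_finger_gap(),read_ft_force(),read_eef_pos())
if read_finger_gap()>.012:
    movel([*G,.10],q(GY),speed=.12);print(read_finger_gap(),read_time_s(),read_ft_force(),read_eef_pos())
save("scene","g3",(130,110,330,230),4)
```

```text
0.03 [0.6505 0.2033 0.03  ] [0.6474 0.1454 0.03  ]
0.038 [0.6383 0.2085 0.038 ] [0.6353 0.1516 0.038 ]
0.01712802910761181 [-0.8929  0.5776 -0.3329] [0.6452 0.1773 0.0103]
0.017389811407030574 12.3083 [ 0.4583 -0.4604 -2.4552] [0.6443 0.1764 0.0991]
```

View pics/g3.png

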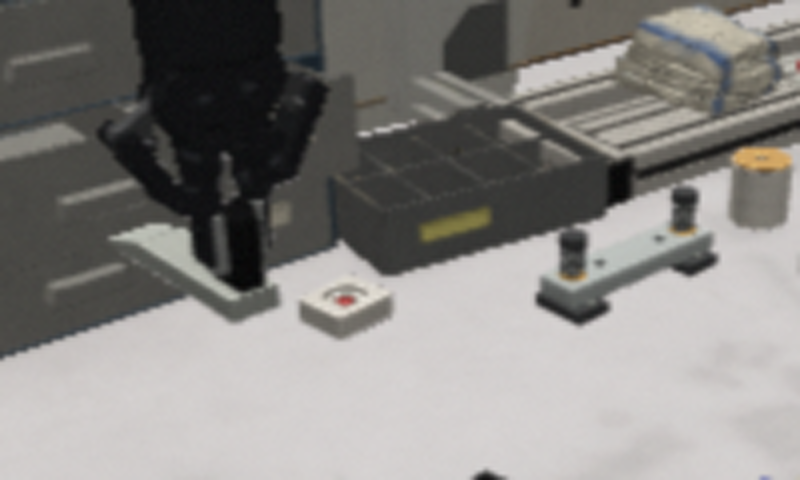

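The gauge is held level, with a gap of 17.4 mm. I'll carry it in front of the gap.

Run:
```python
from h import *
np.set_printoptions(precision=4,suppress=True)
# straight leg stays clear of the thin gauge (underside ~90 mm up)
movel([.56,.02,.10],q(HY),speed=.2)
movel(hl(-.19,.10),q(HY),speed=.2)
f0=read_ft_force()
movel(hl(-.19,.016),q(HY),speed=.12)
movel(hl(-.19,.011),q(HY),speed=.03)
print(read_eef_pos(),read_ft_force()-f0,read_finger_gap(),read_time_s())
im=read_camera("scene")[140:240,210:340];b=read_camera("top")[140:240,270:400]
im=np.hstack([cv2.resize(x,None,fx=3,fy=3,interpolation=cv2.INTER_CUBIC) for x in(im,b)])
cv2.imwrite("pics/p1.png",im[:,:,::-1])
```

```text
[ 0.4625 -0.1447  0.0112] [-0.0888  0.388  -1.2904] 0.017277501268887586 15.675
```

View pics/p1.png

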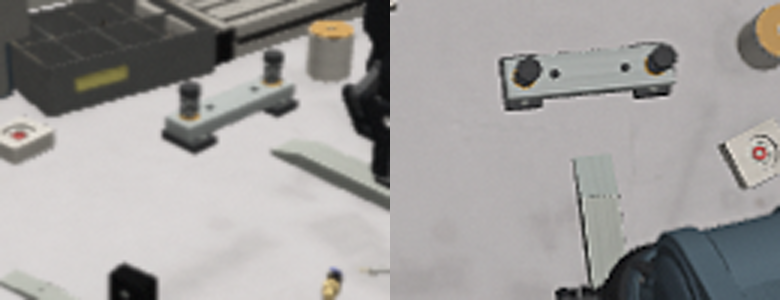

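The gauge is in front of the gap. Nose corners are at (573,157) and (612,154), and the crease at (578,197)–(618,194). Next I'll compute its alignment.

Run:
```python
from h import *
np.set_printoptions(precision=4,suppress=True)
Z=lambda u,v,z:at_z("top",(270+(u-390)/3-.4,140+v/3-.4),z)
def loc(P):
    d=P[:2]-H;c,s=np.cos(HY),np.sin(HY);return np.array([c*d[0]+s*d[1],-s*d[0]+c*d[1]])
for n,p in dict(nl=(573,157,.005),nr=(612,154,.005),cl=(578,197,.015),cr=(618,194,.015),le=(588,270,.015),re=(625,240,.015),kl=(526,71,.058),kr=(660,58,.058)).items(): print(n,loc(Z(*p)))
print(read_eef_pos(),loc(read_eef_pos()))
```

```text
nl [-0.0663  0.0164]
nr [-0.0669 -0.0173]
cl [-0.1017  0.0183]
cr [-0.1024 -0.0157]
le [-0.1631  0.0173]
re [-0.1413 -0.0167]
kl [0.0007 0.0563]
kr [ 0.0012 -0.0542]
[ 0.4625 -0.1447  0.0112] [-0.1899 -0.0002]
```

Centred and aligned to within about 1 mm. Sliding in.

Run:
```python
from h import *
np.set_printoptions(precision=4,suppress=True)
f0=read_ft_force()
for x in(-.16,-.14,-.125,-.11,-.095,-.082):
    movel(hl(x,.011),q(HY),speed=.04);f=read_ft_force()-f0
    print(x,read_eef_pos(),f,read_finger_gap(),read_time_s())
    if np.linalg.norm(f)>30: break
im=read_camera("scene")[140:240,210:340];b=read_camera("top")[140:240,270:400]
im=np.hstack([cv2.resize(x,None,fx=3,fy=3,interpolation=cv2.INTER_CUBIC) for x in(im,b)])
cv2.imwrite("pics/p2.png",im[:,:,::-1])
```

```text
-0.16 [ 0.4919 -0.1425  0.0108] [-0.7531  0.8283  0.2392] 0.01731427629798004 16.675
-0.14 [ 0.5122 -0.1411  0.0109] [-0.8803 -0.6097 -1.0295] 0.017168010528602257 17.325
-0.125 [ 0.5275 -0.1401  0.011 ] [-0.4728  0.5134  0.269 ] 0.017387298260749834 17.85
-0.11 [ 0.5411 -0.1395  0.0105] [-5.1106 -0.0943  0.7052] 0.017116235227224514 18.375
-0.095 [ 0.5577 -0.1381  0.0106] [-0.3644  0.1341 -5.0805] 0.017553289272276867 18.9
-0.082 [ 0.5709 -0.1373  0.0109] [ 0.0578  0.35   -4.4335] 0.0172909210869326 19.375
```

View pics/p2.png

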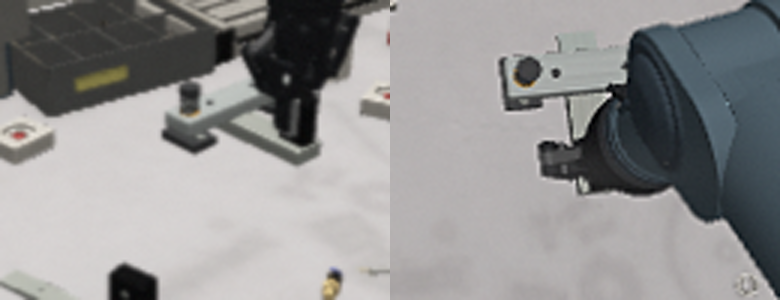

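The nose shows beyond the bar at (575,40) in the top view. Releasing and retreating upwards.

Run:
```python
from h import *
np.set_printoptions(precision=4,suppress=True)
move_gripper(.05);print(read_eef_pos(),read_ft_force())
movel(hl(-.082,.15),q(HY),speed=.12)
move_ptp([.40,.10,.28],q(HY));pause(.3)
print(read_ft_force(),read_time_s(),read_eef_pos())
a=read_camera("scene")[140:240,210:340];b=read_camera("top")[140:240,270:400]
im=np.hstack([cv2.resize(x,None,fx=3,fy=3,interpolation=cv2.INTER_CUBIC) for x in(a,b)])
cv2.imwrite("pics/p3.png",im[:,:,::-1])
for n in("thick_gauge_grip","thin_gauge_grip"):
  for c in("scene","top"):
    print(n,c,[(r["confidence"],at_z(c,r["at"],.04)) for r in tip_of(c,n)[:2]])
```

```text
[ 0.5711 -0.1375  0.0118] [0.4495 0.473  0.027 ]
[-0.2368 -0.0405 -0.6055] 22.7167 [0.4003 0.0996 0.2799]
thick_gauge_grip scene [(0.97, array([ 0.5713, -0.1374,  0.04  ]))]
thick_gauge_grip top [(0.7, array([ 0.5735, -0.1397,  0.04  ]))]
thin_gauge_grip scene [(0.78, array([0.4439, 0.1413, 0.04  ]))]
thin_gauge_grip top [(0.91, array([0.4466, 0.1367, 0.04  ]))]
```

View pics/p3.png

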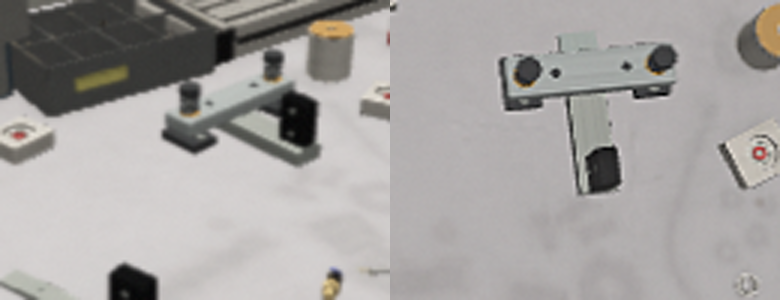

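The gauge lies flat in the gap with its nose out at (577,40). Its grip point is about 80 mm short of the bar's middle, and the arm is clear.

```bash
python3 -c "
from bench import *
print(sign_off())"
```

```text
the job is handed in; nothing more can be done
None
```

The thick gauge is in the gap under the hold-down bar and released, and I handed the job in at about 23 s on the robot's clock. No verdict is reported.

**How it went:** The first grasp missed. The real fingers sat about 34 mm higher than the reported TCP, so they only skimmed the top of the grip (3.6 N). I confirmed the offset in the pictures, allowed for it and grasped again, with a finger gap of about 17 mm. The gauge was centred in front of the gap to within about 1 mm, then slid in. The wrist force along the push peaked near 5 N as the taper went under the bar.

**Last checks:**
- **Thick gauge:** it lies flat and straight, with its nose out beyond the bar. Its grip point is about 80 mm short of the bar's middle (limit 109 mm).
- **Thin gauge:** no real movement. The last sightings are within 7 mm of the first, and the arm partly in view may account for that.
- **Robot:** clear of everything, with the wrist force near zero.
- **Not measured:** the bar's lift itself. I inferred it from the drag and from the full leaf thickness being under the bar.

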